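# Hold the spring-return bleed valve open with its bayonet key

### The job

Bleed the air line: lift the key with the flat bar grip out of the rack, line its two lugs up with the slot in the top of the bleed valve, push it straight down against the spring as far as it goes, then, keeping it down, twist it a quarter turn clockwise seen from above, up to the stop. The valve has no catch and springs back towards shut when let go, so finish while still gripping the key, holding it pushed fully down and fully turned. Leave the round-knobbed key in the rack, and do not knock over or shove the oil can and the two castings.

Things in the scene. Friction and masses are not known exactly. Their poses are not given: they have to be found in the camera images.
- key_grip (a point): Bayonet key, steel, 81 mm tall, 150 g, upright in a rack pocket (either one). Point: centre of its flat bar grip, 57 mm above its foot. Bar: 46 mm long (x), 14 mm thick (y, pinch across this), 48 mm high. Right under the bar is a round collar 48 mm across, 5 mm thick: keep fingertips above it, less than 24 mm below this point. Lugs at the foot point along x like the bar; a half turn gives the same key. z up.
- valve_mouth (a point): Centre of the keyhole, on the valve's top face: a slot 41 mm long along x, 12 mm wide, with a 22 mm round hole in its middle, plate 6 mm thick. The spring spindle, 14 mm below the face, has a 10.5 mm wide groove in line for the lugs. Height of key_grip above this point: 43 mm with the foot just on the spindle, 31 mm fully down (collar then 2 mm above the face). Lugs turn only after 4 mm of push.
- bleed_valve: Grey square block 72 x 72 mm on a 104 mm square foot plate, 60 mm high, fixed to the bench, brass pipe unions reaching 70 mm out on its two y sides, aluminium plate with the keyhole on top. Origin: centre of its underside. x: along the keyhole slot.
- valve_press (a joint): How far the spindle is pushed down, m: 0 at rest, 0.012 fully down at its stop. The spring pushes back with 5 N at the start and 11 N at the bottom.
- valve_turn (a joint): Angle of the spindle, rad: 0 at rest (groove in line with the slot), grows clockwise seen from above, stop at 1.5 (a quarter turn of the key; the lugs have about 0.07 rad of play in the groove). The return spring pushes back with 0.04 N m at 0 and 0.13 N m at the stop.
- bleed_key: The same key; origin: centre of its foot, axes as key_grip. Going up from the foot: two lugs (one block 36 mm long along x, 8 mm wide, 12 mm high, lower edges tapered) on an 18 mm round shaft; collar from 28 to 33 mm; bar from 33 to 81 mm.
- knob_centre (a point): The other key, to be left alone: same height and collar but a round knob 34 mm across in place of the bar, and a square end without lugs; stands in the other rack pocket. This point is the centre line of the knob, 57 mm above its foot.
- key_rack: The rack: dark steel block 70 (x) x 180 (y) x 34 mm high, fixed to the bench, with two square pockets 40 mm wide, 32 mm deep, 50 mm either side of its centre along its y axis. Origin: centre of its underside. A key hangs with its collar on the rack's top, its foot 6 mm above the bench; raise it 30 mm to bring it clear.
- oil_can: Bystander: green oil can with a spout, 62 x 72 x 123 mm, origin at the centre of its underside.
- casting_a: Bystander: dark cast boss, 50 mm across, 30 mm high, origin at the centre of its underside.
- casting_b: Bystander: another cast boss of the same shape.
Mind the look-alikes: they are no part of the job. What is shaped like the bleed_key but orange is not meant.

How it is judged (in metres and radians):
On the way, in this order (a step that is already met when the one before it is completed fails the run):
1. the key is lifted clear of the rack (z of bleed_key in the frame of key_rack above 0.036 m and contact force between the fingers and bleed_key above 2 N), for 0.1 s.
2. the key is in the valve's keyhole and pushed down, not yet turned (horizontal distance between key_grip and valve_mouth below 0.006 m and z of key_grip in the frame of valve_mouth below 0.0365 m and angle between key_grip's own z axis and vertical below 0.12 rad and value of joint valve_press above 0.0055 m and value of joint valve_turn below 0.4 rad), for 0.05 s.
At the end, for the whole second after the job is handed in: Key upright in the keyhole (within 6 mm, tilt under 0.12 rad), key_grip under 36.5 mm above the top face, spindle pushed down over 9 mm of 12 and turned over 1.25 rad of 1.5, fingers still gripping the key (over 2 N), key at rest; all through the last second (horizontal distance between key_grip and valve_mouth below 0.006 m and z of key_grip in the frame of valve_mouth below 0.0365 m and angle between key_grip's own z axis and vertical below 0.12 rad and value of joint valve_press above 0.009 m and value of joint valve_turn above 1.25 rad and contact force between the fingers and bleed_key above 2 N and linear speed of bleed_key below 0.02 m/s); the arm keeps its last pose, push and grip.
It fails at once if the round-knobbed key is taken out of its place or shoved by more than 15 mm (distance of knob_centre from where it was at the start of the episode above 0.015 m).
It fails at once if the oil can is shoved more than 25 mm or knocked over (distance of oil_can from where it was at the start of the episode above 0.025 m or angle between oil_can's own z axis and vertical above 0.5 rad).
It fails at once if the first casting is shoved more than 25 mm or knocked over (distance of casting_a from where it was at the start of the episode above 0.025 m or angle between casting_a's own z axis and vertical above 0.5 rad).
It fails at once if the second casting is shoved more than 25 mm or knocked over (distance of casting_b from where it was at the start of the episode above 0.025 m or angle between casting_b's own z axis and vertical above 0.5 rad).
It also fails if it takes over 48 s, if anything falls off the work surface, if the arm or the gripper's body presses on something with over 40 N, if the wrist force passes 120 N, or if a joint passes its speed limit or range.

### The arm

A 6-joint arm with a two-finger parallel gripper is mounted at the origin on a cart in front of the work surface, level with it; the furniture and walls round the work are solid. World frame = base frame: x ahead of the robot, y to its left, z up, the work surface at z = 0. Lengths are in mm, angles in rad, forces in N, time in s.
With the tool pointing down it reaches from about 350 to 875 mm from the base axis. Payload 4.2 kg.
Tool frame: the origin (TCP) lies on the mounting face of the last link; the fingertips stand 173 mm ahead of it and the grasp point (between the pads) lies grip_point_offset ahead of it (grip_point_offset is the distance from the TCP to the grasp point, in mm); z points along the fingers, y is the line along which they close (so a half turn about z gives the same grasp; the last joint's range is limited). The gripper opens to 85 mm and grips with 20 to 120 N. Pads are 22 mm wide; open, the fingers measure 114 mm over their backs; the gripper's body (76 mm by 85 mm) begins 54 mm behind the grasp point. The pads swing forward as they close: fully open they stand 13 mm farther back than shut.
Start: joints at [1.561, 0.385, 0.008, 0, -1.194, -0.259], TCP at [165.952, 602.544, 404.712] pointing down, gripper open.
Joint ranges: [-3.14, 3.14], [-1.21, 2.06], [-1.07, 1.41], [-3.16, 2.05], [-2.99, -0.16], [-3.1, 3.1]. Speed limits (rad/s): [2.79, 2.79, 3.14, 3.14, 3.14, 3.14].

### API

Orientations are given as a unit quaternion [x, y, z, w].
In Python, from bench import read_state, get_image, job_done, recognise, place_of, grip_point_offset gives the robot as it stands. The module is installed in compiled form; this text tells all that it offers.
- The arm moves only by the tool carry_out, never from a script. Its arguments are lists of equal length, an entry for each row: "slide": the shift along the tool's x, y, z in m, a list of three; "roll": the turn about the tool's z in degrees; "claw": the finger opening in m, from 0 to 0.0854. A call has 1 to 8 rows; each row is the pose to reach, as a shift and turn from the pose commanded when the call began, along the tool's axes at that moment; what a row does not reach only later rows make up. A row lasts 1/8 s, in which the tool goes at most 62.5 mm and 10.7 degrees, less where a joint would pass 70% of its speed; a pose out of reach is approached as far as the arm can. A call with a gripper value outside its range is refused whole. The fingers move at their own pace and stop on an object; the grip force is fixed at half the most. Time passes only in rows, so rows that repeat a pose let the fingers close. It gives the time, the measured TCP pose, the force, the opening and the grip force at its end, in the units of the state.
- read_state(): the state, without advancing time (a new reading comes with each control period).
- get_image(name): name is "scene" or "top"; returns a dict with "img" (480x640x3 uint8, red, green, blue), "z_map" (480x640 float32, mm along the optical axis (not along the pixel's ray), 0 where there is no reading), "mtx" (3x3 intrinsics, pixels), "world_from_camera" (4x4, takes a point from camera to world coordinates). Camera axes: x right, y up, looking along -z (the intrinsics and any distortion apply to the point x, -y, -z); pixel columns grow to the right and rows downward; lengths in mm; the calibration is good to about 2 mm. A picture is of the moment at which its call begins.
- job_done(): hands the job in; it is judged then, once.
Trained networks look in a picture, given as the dict that the camera call returned (one of the last four; its "shot" number tells which), for a name from the list of things; names that differ only in an ending like _2 or _b are one class to them, and where a whole thing is asked for, a point or a joint stands for the part that bears it (a point fixed in the world has none). Each returns a list of dicts, best first, with "conf" (0 to 1); they miss things now and then, are a little off and sometimes report something else, mostly with a low value. They report only what shows in the picture. A call takes as long as a camera call. They do not tell look-alikes from the thing itself.
- recognise(picture, thing): "at" ([column, row] in pixels, amid what is visible of it).
- place_of(picture, thing): "at" ([column, row] in pixels: a listed point, or the origin of a listed thing).
The state is a dict: "clock": time; "joints": joint angles; "joint_vel": joint speeds; "joint_efforts": joint torques, N m; "position": TCP position; "ee_rot": TCP orientation; "contact_force": force on the tool from outside, world axes, zero at the start; "wrist_torque": the same for the moment, N m; "gripper_width": finger opening in mm; "grasp_force": force on a finger pad.
Only numpy, scipy, OpenCV 4.12 (cv2) and the standard library are available. Lean on these libraries where they do the work, as an engineer would, in place of code of your own. Each camera call takes 0.05 s, during which the arm holds its last target. There are 200 camera calls.

## Working session

There is one attempt and no reset: what is moved stays moved. The work goes in short steps, Python scripts to look and compute and a tool call to move; the robot and the scene stay as the last step left them, time stands still between calls to the robot, and variables do not carry over. Pictures are saved under pics/ and viewed, at most 10 in all, crops included, and the job is handed in when it is done.

Besides the shell and the picture viewer there is one more tool, called after "Request:" by a JSON object that holds its "method" and its "body". carry_out: Moves the arm, as the interface text tells. Its arguments: {"type":"object","properties":{"slide":{"type":"array"},"roll":{"type":"array"},"claw":{"type":"array"}},"required":["slide","roll","claw"]}

```bash
mkdir -p pics && cat > h.py <<'E'
import numpy as np, cv2
from bench import *
from scipy.spatial.transform import Rotation as R
def ray(p,uv):
    K=p["mtx"];T=p["world_from_camera"]
    d=np.array([(uv[0]-K[0][2])/K[0][0],-(uv[1]-K[1][2])/K[1][1],-1.])
    return T[:3,:3]@d,T[:3,3]
def at_z(p,uv,z):
    d,o=ray(p,uv);return o+d*(z-o[2])/d[2]
def cloud(p):
    K=p["mtx"];T=p["world_from_camera"];z=p["z_map"]
    v,u=np.mgrid[0:480,0:640]
    P=np.stack([(u-K[0][2])/K[0][0]*z,-(v-K[1][2])/K[1][1]*z,-z],-1)
    W=P@T[:3,:3].T+T[:3,3];W[z==0]=np.nan
    return W
E
python3 - <<'E'
from h import *
print(read_state(),grip_point_offset)
for n in("scene","top"):
    p=get_image(n);cv2.imwrite(f"pics/{n}0.png",p["img"][...,::-1])
    print(n,[k for k in p],p["mtx"],p["world_from_camera"])
    W=cloud(p)
    for t in("key_grip","valve_mouth","knob_centre","key_rack","bleed_valve","oil_can","casting_a"):
        for r in place_of(p,t)[:3]:
            c,q=r["at"];print(t,round(r["conf"],2),np.round(r["at"]),np.round(W[int(np.clip(q,0,479)),int(np.clip(c,0,639))]))
E
```

```text
{'clock': 0.0, 'joints': array([ 1.56061452e+00,  3.85576015e-01,  6.61234520e-03, -5.07630927e-04,
       -1.19400878e+00, -2.58590814e-01]), 'joint_vel': array([-0.00081513,  0.00060454, -0.00155764, -0.00105139,  0.00033687,
       -0.00061135]), 'joint_efforts': array([ 2.11373972e-04, -3.92287660e+01,  1.88396770e+01,  4.18592423e+00,
       -4.58639493e-03,  4.32819945e-06]), 'position': array([165.8830082 , 602.36933011, 403.60286   ]), 'ee_rot': array([ 9.90970576e-01, -1.34074897e-01, -9.92964249e-05,  1.10890718e-03]), 'contact_force': array([0.57353597, 0.42943856, 0.08797735]), 'wrist_torque': array([ 0.00454006, -0.01864566, -0.01320769]), 'grasp_force': 0.0, 'gripper_width': 85.33196701415709} 154.70000000000002
scene ['img', 'z_map', 'mtx', 'world_from_camera', 'shot'] [[472.99680877   0.         322.74030634]
 [  0.         472.99680877 244.13839284]
 [  0.           0.           1.        ]] [[ 8.17070154e-01  2.60256251e-01 -5.14454126e-01  1.74412175e+01]
 [-5.76495699e-01  3.57965922e-01 -7.34515560e-01 -7.35235230e+02]
 [-7.00521996e-03  8.96731332e-01  4.4251988
[... 789 characters left out ...]
 9.84690801e-01 -1.73785271e-01  3.64739627e+02]
 [-9.99894297e-01  1.42419736e-02  2.92577348e-03 -9.93099499e+00]
 [ 5.35602746e-03  1.73727354e-01  9.84779224e-01  1.00696545e+03]
 [ 0.00000000e+00  0.00000000e+00  0.00000000e+00  1.00000000e+00]]
key_grip 0.8 [395. 192.] [ 615. -147.   79.]
key_grip 0.67 [418. 240.] [ 517. -189.   87.]
key_grip 0.59 [485. 302.] [ 400. -316.   79.]
valve_mouth 0.79 [223. 251.] [496. 198.  48.]
knob_centre 0.78 [370. 250.] [496. -93.  89.]
key_rack 0.7 [391. 254.] [ 498. -141.   36.]
bleed_valve 0.94 [229. 255.] [488. 186.  46.]
oil_can 0.86 [203. 181.] [642. 247.  54.]
casting_a 0.81 [322. 171.] [682.   1.  -1.]
casting_a 0.57 [263. 177.] [667. 130.  -3.]
```

View pics/top0.png

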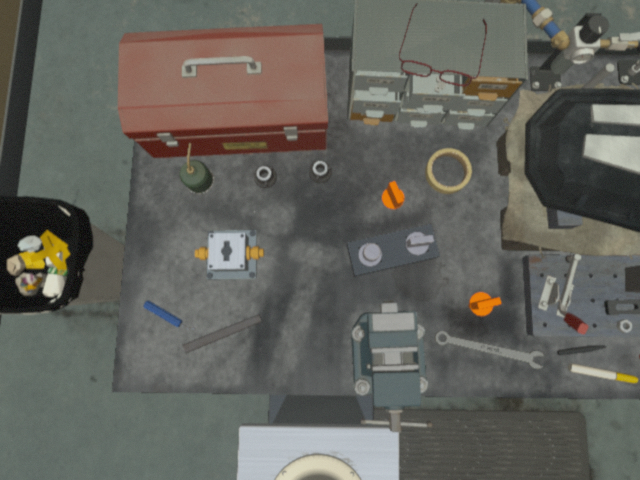

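View pics/scene0.png

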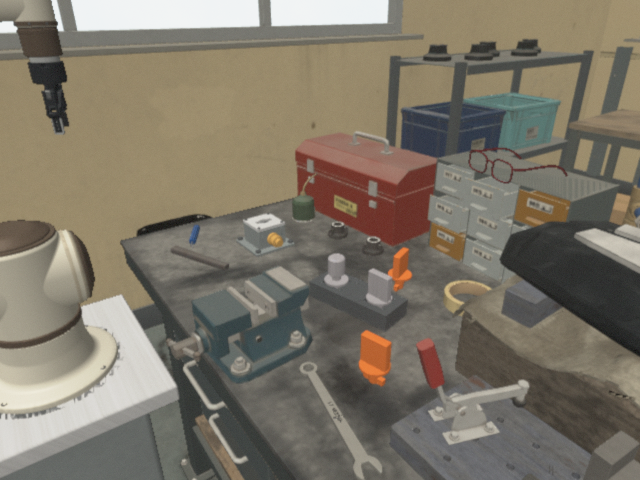

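Top view: steel bar key in the rack at (419,240); look-alikes: round knob (370,252), orange keys (393,195) and (485,302). I choose (419,240) – steel, flat bar, in the rack. Valve is at (227,250), castings at (265,176) and (320,168), oil can at (195,175).

```bash
python3 - <<'E'
from h import *
p=get_image("top");W=cloud(p);im=p["img"]
a=cv2.resize(im[215:275,335:445],None,fx=5,fy=5,interpolation=cv2.INTER_CUBIC)
b=cv2.resize(im[220:280,185:270],None,fx=5,fy=5,interpolation=cv2.INTER_CUBIC)
cv2.imwrite("pics/c1.png",np.vstack([a,np.pad(b,((0,0),(0,a.shape[1]-b.shape[1]),(0,0)))])[...,::-1])
def rect(c,zl,zh,r):
    w=W[np.isfinite(W).all(2)&(W[...,2]>zl)&(W[...,2]<zh)&(np.hypot(W[...,0]-c[0],W[...,1]-c[1])<r)]
    (x,y),(l,h),ang=cv2.minAreaRect(w[:,:2].astype(np.float32))
    return len(w),np.round([x,y,l,h,ang],1),np.round(w.mean(0),1),np.median(w[:,2])
print("bar",rect((517,-189),80,95,40))
print("knob",rect((496,-93),80,95,40))
print("rack",rect((505,-141),29,38,120))
print("valve top",rect((490,190),52,68,70))
print("foot",rect((490,190),3,14,80))
# dark slot
g=cv2.cvtColor(im,cv2.COLOR_RGB2GRAY)
m=np.zeros_like(g);m[238:264,212:242]=(g[238:264,212:242]<110)
n,l,s,c=cv2.connectedComponentsWithStats(m)
for i in range(1,n): print(s[i],c[i],at_z(p,c[i],60))
print(g[236:268,206:250:1][::2,::2])
E
```

```text
bar (177, array([ 519.4, -195.7,   14.4,   45.6,    7.7]), array([ 519. , -195.5,   86.3]), np.float64(86.4316206782737))
knob (232, array([494.7, -98.7,  31.6,  31.9,  44.8]), array([494.6, -98.9,  86.2]), np.float64(86.24120443983935))
rack (2264, array([ 518.4, -135.9,  172.7,  192.7,   40.2]), array([ 511.5, -145.4,   33.8]), np.float64(33.75183501572843))
valve top (1187, array([495.4, 188.7,  71.3,  73.5,   1. ]), array([494.9, 188.5,  60. ]), np.float64(59.99690051014204))
foot (859, array([489. , 191.8, 154.9, 146.2,  25.5]), array([485. , 180.7,   7.8]), np.float64(7.724013908568509))
[222 242   9  18 114] [226.10526316 250.54385965] [494.93311771 189.02599382  60.        ]
[[117 139 130 116 184 194 194 193 194 196 193 197 194 192 192 191 192 156
  114 163  80 118]
 [108 145 179 176 192 196 195 194 193 196 191 196 196 192 191 194 191 191
  180 173  74  87]
 [118 152 189 194 192 195 195 194 192 174 160 170 189 192 191 191 192 195
  194 159  71  92]
 [125 156 191 192 190 197 194 192 188 114  91 101 180 190 191 193 191 194
  194 158  70  97]
 [121 157 190 194 193 195 196 190 18
[... 380 characters left out ...]
7  87  94 174 192 195 193 197
  194 159 131 143]
 [147 172 191 195 192 197 194 190 139  89  84  90 142 188 192 193 192 196
  192 155 130 147]
 [139 175 194 193 193 196 195 193 180  97  87 102 179 192 194 195 193 197
  195 142 119 147]
 [110 175 195 192 192 196 195 192 183  92  87 103 185 192 193 194 189 195
  195 141  97 132]
 [117 173 191 198 195 199 195 192 184 117 114 124 185 192 193 193 191 196
  192 140  71 109]
 [112 172 194 195 192 198 198 193 194 186 188 191 193 194 194 195 191 197
  193 141  69 103]
 [115 169 163 185 193 195 194 192 194 191 193 197 193 193 196 194 194 163
  153 140  72 106]
 [119 168 101 145 192 195 193 192 191 194 192 197 193 192 192 191 191 131
  114 132  68 111]]
```

View pics/c1.png

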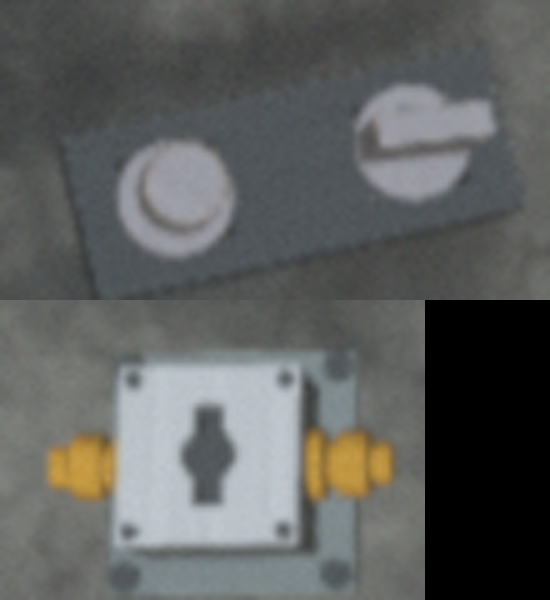

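Crop confirms: steel bar key on its round collar at right (image ≈(419,240)), knob at left; slot in the valve is at (226,250), along world x. Moving off with roll to align the fingers across the bar.

Request:
{"method": "carry_out", "body": {"slide": [[0.046,0.033,0],[0.092,0.066,0],[0.138,0.099,0],[0.184,0.132,0],[0.23,0.165,0],[0.276,0.198,0],[0.322,0.231,0],[0.367,0.264,0]], "roll": [8.4,16.8,25,33.4,41.8,50.2,58.6,66.9], "claw": [0.0854,0.0854,0.0854,0.0854,0.0854,0.0854,0.0854,0.0854]}}

```text
clock: 1.85
position: [450.5, 249.0, 405.1]
ee_rot: [0.751, -0.66, 0.0, -0.0]
contact_force: [-0.2, 1.0, 0.5]
gripper_width: 85.5
grasp_force: 0.0
```

```bash
cat >> h.py <<'E'
def st():
    s=read_state();r=R.from_quat(s["ee_rot"]);M=r.as_matrix()
    g=s["position"]+M[:,2]*grip_point_offset
    print("t",round(s["clock"],2),"tcp",np.round(s["position"],1),"grip",np.round(g,1),"psi",round(np.degrees(np.arctan2(M[1,0],M[0,0])),2),"z",np.round(M[:,2],3),"q",np.round(s["joints"],2),"w",round(s["gripper_width"],1),"F",np.round(s["contact_force"],1),"T",np.round(s["wrist_torque"],2),"gf",round(s["grasp_force"],1))
    return s,M,g
def to(x,y,z=None):
    s,M,g=st();d=np.array([x,y,g[2] if z is None else z])-g
    print("tool shift m",np.round(M.T@d/1000,4))
E
python3 -c "
from h import *
to(519.2,-195.6)"
```

```text
t 1.85 tcp [450.5 249.  405.1] grip [450.6 249.1 250.4] psi -82.56 z [ 0.001  0.001 -1.   ] q [ 0.82  0.2  -0.26  0.   -1.12 -0.69] w 85.5 F [-0.2  1.   0.5] T [ 0.08 -0.04  0.04] gf 0.0
tool shift m [ 4.498e-01 -1.040e-02 -2.000e-04]
```

Request:
{"method": "carry_out", "body": {"slide": [[0.056,-0.0013,0],[0.112,-0.0026,0],[0.168,-0.004,0],[0.224,-0.0052,0],[0.28,-0.0065,0],[0.336,-0.0078,0],[0.393,-0.009,0],[0.45,-0.0104,0]], "roll": [0,0,0,0,0,0,0,0], "claw": [0.0854,0.0854,0.0854,0.0854,0.0854,0.0854,0.0854,0.0854]}}

```text
clock: 2.85
position: [520.3, -195.8, 405.0]
ee_rot: [0.753, -0.658, 0.0, -0.0]
contact_force: [0.7, 0.1, -0.5]
gripper_width: 85.1
grasp_force: 0.0
```

```bash
python3 - <<'E'
from h import *
to(519.2,-195.6,120)
p=get_image("scene");W=cloud(p)
w=W[np.isfinite(W).all(2)&(W[...,2]>84)&(W[...,2]<92)&(np.hypot(W[...,0]-518,W[...,1]+195)<40)]
print(len(w), w.mean(0), cv2.minAreaRect(w[:,:2].astype(np.float32)))
cv2.imwrite("pics/s2.png",cv2.resize(p["img"][190:350,290:490],None,fx=4,fy=3.75)[...,::-1])
E
```

```text
t 2.85 tcp [ 520.3 -195.8  405. ] grip [ 520.4 -195.9  250.3] psi -82.29 z [ 0.001 -0.    -1.   ] q [-0.07  0.27 -0.16  0.   -1.14  0.2 ] w 85.1 F [ 0.7  0.1 -0.5] T [ 0.05 -0.12  0.02] gf 0.0
tool shift m [-0.0005  0.0013  0.1303]
111 [ 515.78756442 -198.8340199    85.59930014] ((515.958251953125, -198.2373504638672), (15.419168472290039, 46.10423278808594), 7.009050369262695)
```

View pics/s2.png

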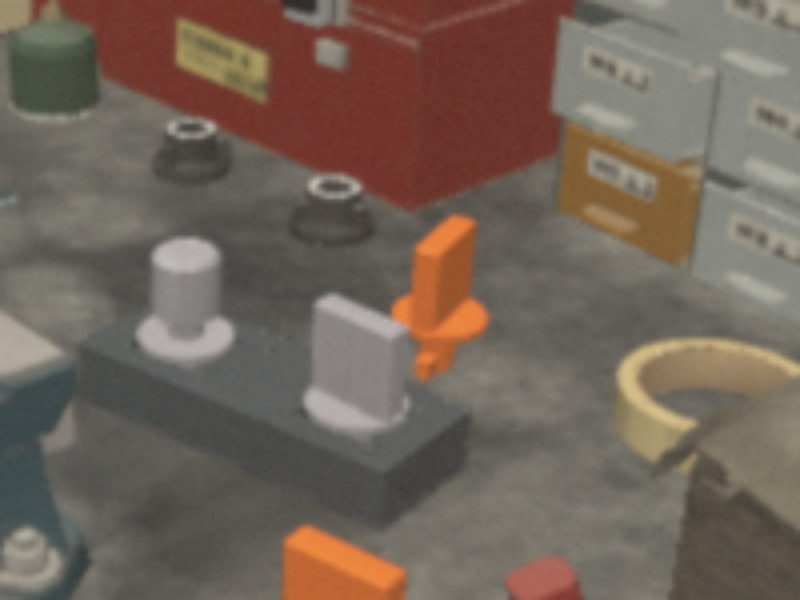

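The steel bar stands in the right rack pocket (scaled view 360,355), the knob in the left (185,290); the gripper is above and the fingers' path is clear of the orange key. Descend.

Request:
{"method": "carry_out", "body": {"slide": [[0.001,0.0025,0.03],[0.001,0.0025,0.06],[0.001,0.0025,0.09],[0.001,0.0025,0.12],[0.001,0.0025,0.145],[0.001,0.0025,0.165],[0.001,0.0025,0.183],[0.001,0.0025,0.183]], "roll": [0,0,0,0,0,0,0,0], "claw": [0.0854,0.0854,0.0854,0.0854,0.0854,0.0854,0.0854,0.0854]}}

```text
clock: 3.9
position: [517.6, -195.2, 220.5]
ee_rot: [0.753, -0.658, -0.001, 0.001]
contact_force: [0.7, 0.7, 0.1]
gripper_width: 85.0
grasp_force: 0.0
```

Request:
{"method": "carry_out", "body": {"slide": [[0,0,0],[0,0,0],[0,0,0],[0,0,0],[0,0,0],[0,0,0],[0,0,0],[0,0,0]], "roll": [0,0,0,0,0,0,0,0], "claw": [0.06,0.04,0.03,0.02,0.01,0.005,0.005,0.005]}}

```text
clock: 4.9
position: [518.0, -195.3, 222.1]
ee_rot: [0.753, -0.658, 0.0, -0.0]
contact_force: [-0.8, 0.5, 4.9]
gripper_width: 13.5
grasp_force: 59.0
```

```bash
python3 -c "
from h import *
st()"
```

```text
t 4.9 tcp [ 518.  -195.3  222.1] grip [ 518.1 -195.3   67.4] psi -82.29 z [ 0. -0. -1.] q [-0.07  0.47 -0.39  0.   -0.71  0.2 ] w 13.5 F [-0.8  0.5  4.9] T [0.16 0.33 0.01] gf 59.0
```

Request:
{"method": "carry_out", "body": {"slide": [[0,0,-0.008],[0,0,-0.02],[0,0,-0.035],[0,0,-0.05],[0,0,-0.07],[0,0,-0.09],[0,0,-0.11],[0,0,-0.11]], "roll": [0,0,0,0,0,0,0,0], "claw": [0.005,0.005,0.005,0.005,0.005,0.005,0.005,0.005]}}

```text
clock: 5.9
position: [518.2, -195.4, 334.1]
ee_rot: [0.753, -0.658, 0.002, -0.001]
contact_force: [-0.3, 0.6, -2.4]
gripper_width: 13.2
grasp_force: 58.5
```

```bash
python3 - <<'E'
from h import *
to(495,140)
p=get_image("scene");W=cloud(p)
cv2.imwrite("pics/s3.png",cv2.resize(p["img"][160:320,280:480],None,fx=4,fy=3.75)[...,::-1])
E
```

```text
t 5.9 tcp [ 518.2 -195.4  334.1] grip [ 519.  -195.4  179.4] psi -82.29 z [ 0.005 -0.001 -1.   ] q [-0.07  0.33 -0.27  0.   -0.97  0.2 ] w 13.2 F [-0.3  0.6 -2.4] T [0.01 0.02 0.03] gf 58.5
tool shift m [-3.356e-01 -2.120e-02 -3.000e-04]
```

View pics/s3.png

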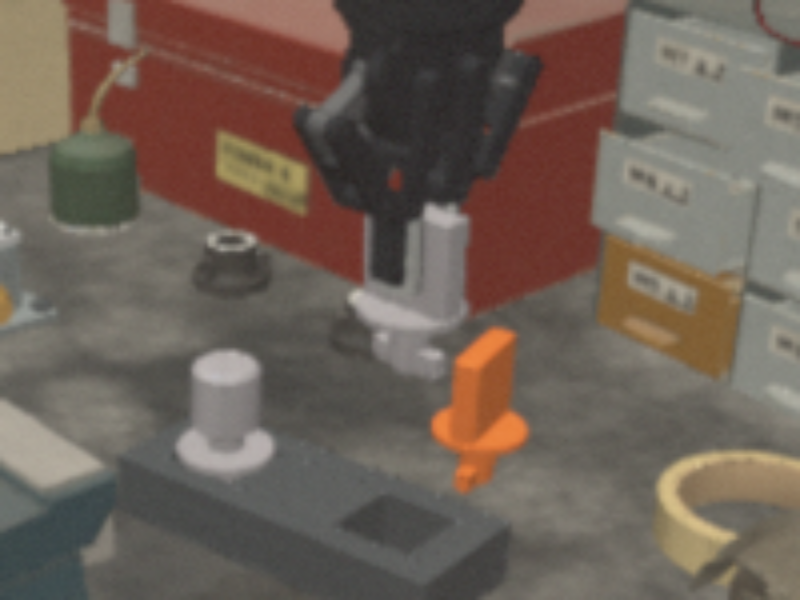

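Key with its lugs is out (400,300 in crop), rack pocket empty, knob key undisturbed. Carry it over the valve, turning the bar to the slot direction.

Request:
{"method": "carry_out", "body": {"slide": [[-0.048,-0.0035,0],[-0.096,-0.007,0],[-0.144,-0.0105,0],[-0.192,-0.014,0],[-0.24,-0.0175,0],[-0.288,-0.021,0],[-0.336,-0.0245,0],[-0.384,-0.0277,0]], "roll": [-10.4,-20.8,-31.2,-41.6,-52,-62.4,-72.8,-83.2], "claw": [0.005,0.005,0.005,0.005,0.005,0.005,0.005,0.005]}}

```text
clock: 6.95
position: [493.3, 190.3, 330.7]
ee_rot: [1.0, 0.011, -0.001, 0.0]
contact_force: [0.3, 0.1, -2.0]
gripper_width: 13.1
grasp_force: 58.4
```

```bash
python3 - <<'E'
from h import *
to(495,189)
out=[]
for n in("scene","top"):
    p=get_image(n);W=cloud(p);im=p["img"]
    np.save(f"pics/{n}4.npy",W);np.save(f"pics/{n}4i.npy",im)
    for t in("key_grip","bleed_key","valve_mouth"):
        for r in place_of(p,t)[:4]:
            z={"key_grip":175,"bleed_key":118,"valve_mouth":60}[t]
            print(n,t,round(r["conf"],2),np.round(r["at"],1),np.round(at_z(p,r["at"],z),1))
    c=im[150:280,210:330] if n=="scene" else im[180:290,165:285]
    out.append(cv2.resize(c,(400,520),interpolation=cv2.INTER_CUBIC))
    if n=="scene": print("slot scene",end=" ")
cv2.imwrite("pics/c4.png",np.hstack(out)[...,::-1])
im=cv2.imread("pics/scene0.png",0)
print(im[216:236,248:282:1])
E
```

```text
t 6.95 tcp [493.3 190.3 330.7] grip [493.  190.2 176. ] psi 1.24 z [-0.002 -0.001 -1.   ] q [ 0.68  0.29 -0.33 -0.   -0.95  0.92] w 13.1 F [ 0.3  0.1 -2. ] T [ 0.02 -0.14 -0.06] gf 58.4
tool shift m [ 0.002   0.0012 -0.    ]
scene key_grip 0.98 [259.3 175.3] [485.6 178.3 175. ]
scene key_grip 0.85 [400.4 264.7] [ 451.8 -309.7  175. ]
scene key_grip 0.68 [377.4 354.1] [ 294.2 -440.2  175. ]
scene bleed_key 0.79 [259.2 200.6] [478.2 173.  118. ]
scene bleed_key 0.71 [373.2 377.3] [ 310.5 -417.8  118. ]
scene bleed_key 0.64 [396.4 284.7] [ 476.7 -279.9  118. ]
slot scene top key_grip 0.81 [390.2 191.8] [ 589.6 -123.9  175. ]
top key_grip 0.74 [484.5 301.7] [ 396.5 -284.8  175. ]
top key_grip 0.45 [210.8 243.4] [491.4 192.4 175. ]
top bleed_key 0.75 [222.1 245. ] [497.3 184.9 118. ]
top bleed_key 0.75 [477.1 304.8] [ 392.8 -289.8  118. ]
top bleed_key 0.64 [391.2 198.9] [ 591.1 -133.4  118. ]
top valve_mouth 0.64 [224.  250.1] [495.8 193.3  60. ]
[[ 90  95  96 101 117 127 147 159 172 182 199 211 211 210 212 212 212 213
  214 213 214 212 214 214 211 208 187 158 132 118 111 111 111 106]
 [
[... 1977 characters left out ...]
 110 113 114 112 112 111 116 135 144 145 139 131 129 128 114 105 105
  107 104 103 106 104 106 109 107 105 106 104 102 105 104 105 100]
 [110 109 113 110 110 109 112 109 111 126 131 123 110 103 105 107 103 103
  105 102 101 106 112 121 134 135 127 120 109 105 106 106 102 100]
 [113 110 111 112 112 111 113 108 112 111 113 108 104 104 106 103 104 102
  104 104 103 118 139 155 165 158 145 135 122 110 103 105 102  97]
 [112 111 110 111 112 106 112 111 112 111 113 110 103 105 105 105 104 104
  103 104 119 147 173 170 158 152 149 150 139 123 115 105 105  96]
 [110 111 109 109 115 113 110 111 108 113 112 109 104 108 110 106 103 102
  103 110 141 172 172 160 154 162 166 170 162 150 136 123 109 103]]
```

View pics/c4.png

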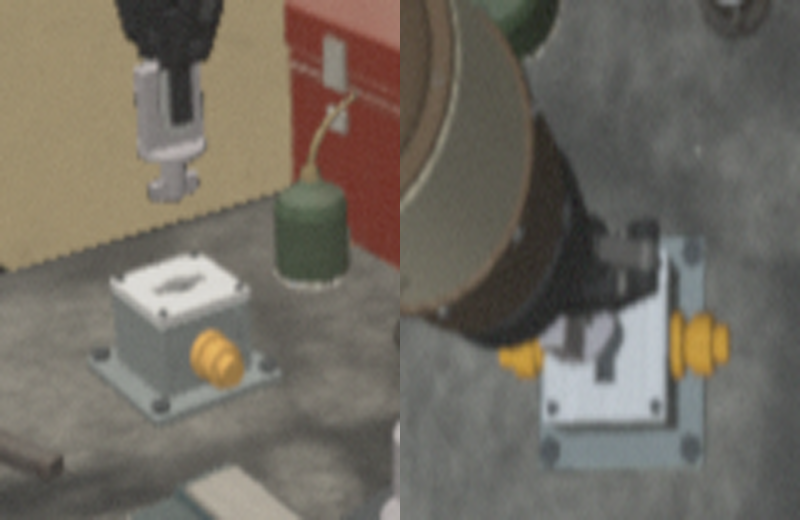

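```bash
python3 - <<'E'
from h import *
from scipy.optimize import least_squares
W=np.load("pics/scene4.npy");im=np.load("pics/scene4i.npy")
X=W[150:225,240:285].reshape(-1,3)
w=W[np.isfinite(W).all(2)&(abs(W[...,2]-60)<5)&(np.hypot(W[...,0]-493,W[...,1]-188)<60)]
f=w[abs(w[:,2]-60)<2.5]
print("plate scene",cv2.minAreaRect(f[:,:2].astype(np.float32)),np.median(f[:,2]))
k=W[np.isfinite(W).all(2)&(W[...,2]>108)&(W[...,2]<205)&(np.hypot(W[...,0]-493,W[...,1]-190)<45)]
for a in range(108,205,4):
    s=k[(k[:,2]>=a)&(k[:,2]<a+4)]
    if len(s): print(a,len(s),"x",np.round(np.percentile(s[:,0],[1,50,99]),1),"y",np.round(np.percentile(s[:,1],[1,50,99]),1))
T=np.load("pics/top4.npy")
w=T[np.isfinite(T).all(2)&(abs(T[...,2]-149)<6)&(np.hypot(T[...,0]-493,T[...,1]-190)<40)]
print("top collar",len(w),np.round(w.mean(0),1) if len(w) else "")
E
```

```text
plate scene ((492.1462097167969, 187.15391540527344), (73.99213409423828, 76.23331451416016), 1.5050780773162842) 58.814237730576565
112 11 x [476.8 488.6 506.3] y [181.  185.7 190.5]
116 26 x [474.7 488.4 511.3] y [179.2 184.4 192.6]
120 27 x [474.6 488.1 510.5] y [179.8 184.8 192.5]
124 24 x [476.8 489.5 509.8] y [178.6 184.4 192.7]
128 13 x [484.5 490.6 500.6] y [180.3 182.5 188.1]
132 10 x [483.5 488.6 500.5] y [177.9 181.1 186.5]
136 1 x [494.1 494.1 494.1] y [177.1 177.1 177.1]
140 25 x [469.4 481.7 509.8] y [164.6 170.  195.6]
144 69 x [469.  489.7 513.5] y [164.  176.2 189.3]
148 30 x [469.1 488.4 511.6] y [178.6 182.  191.4]
152 26 x [469.2 482.6 513.3] y [178.  181.5 193.7]
156 34 x [469.4 488.2 513.8] y [173.1 180.6 187.9]
160 23 x [469.9 481.6 511.5] y [169.9 180.2 190.3]
164 31 x [469.8 484.9 513.7] y [167.3 179.3 190.4]
168 42 x [469.6 486.8 515.6] y [166.8 179.1 194.3]
172 33 x [468.7 483.7 514.9] y [168.  180.5 194.5]
176 37 x [469.6 485.9 514.2] y [166.2 180.8 194.4]
180 35 x [468.5 483.6 511.2] y [166.8 179.9 187.7]
184 34 x [469.8 485.8 513.2] y [167.6 179.9 192.1]
188 33 x [469.2 485.1 513.6] y [165.6 180.2 201.5]
192 41 x [470.  482.9 497.4] y [165.6 182.7 204.8]
196 16 x [478.5 483.5 497.8] y [165.4 196.7 201.2]
200 36 x [479.4 482.1 502.9] y [150.7 176.9 222. ]
204 8 x [479.6 487.2 503.9] y [150.2 161.7 215.5]
top collar 77 [481.5 177.5 147.2]
```

Request:
{"method": "carry_out", "body": {"slide": [[0,0,0.01],[0,0,0.02],[0,0,0.03],[0,0,0.04],[0,0,0.044],[0,0,0.044]], "roll": [0,0,0,0,0,0], "claw": [0.005,0.005,0.005,0.005,0.005,0.005]}}

```text
clock: 8.1
position: [493.9, 189.0, 287.4]
ee_rot: [1.0, 0.008, -0.0, 0.0]
contact_force: [0.5, -0.9, -1.0]
gripper_width: 13.4
grasp_force: 58.8
```

```bash
python3 - <<'E'
from h import *
st();out=[]
for n in("scene","top"):
    p=get_image(n);W=cloud(p);im=p["img"]
    np.save(f"pics/{n}5.npy",W)
    c=im[170:270,225:315] if n=="scene" else im[215:290,190:265]
    out.append(cv2.resize(c,(400,444 if n=="scene" else 400),interpolation=cv2.INTER_CUBIC))
    out[-1]=out[-1][:400]
    if n=="scene":
        for a in range(60,150,4):
            k=W[np.isfinite(W).all(2)&(W[...,2]>a)&(W[...,2]<a+4)&(np.hypot(W[...,0]-493,W[...,1]-190)<28)]
            if len(k): print(a,len(k),"x",np.round(np.percentile(k[:,0],[1,50,99]),1),"y",np.round(np.percentile(k[:,1],[1,50,99]),1))
cv2.imwrite("pics/c5.png",np.hstack(out)[...,::-1])
E
```

```text
t 8.1 tcp [493.9 189.  287.4] grip [493.9 188.9 132.7] psi 0.91 z [-0.001 -0.    -1.   ] q [ 0.67  0.34 -0.39  0.   -0.84  0.91] w 13.4 F [ 0.5 -0.9 -1. ] T [ 0.02  0.05 -0.02] gf 58.8
60 4 x [475.3 513.4 520.5] y [185.8 197.  204.3]
68 8 x [477.8 492.8 510.1] y [177.8 182.7 186.2]
72 20 x [475.3 488.1 510.6] y [178.3 183.1 189. ]
76 25 x [475.2 489.8 509. ] y [177.  181.4 188.8]
80 29 x [475.5 487.5 511.7] y [177.6 183.5 191.8]
84 10 x [485.3 491.4 497.9] y [178.2 180.5 186.2]
88 9 x [485.8 490.1 498.4] y [178.1 181.8 187.2]
96 16 x [470.9 485.4 508. ] y [163.1 169.4 186.4]
100 67 x [470.5 489.7 513.8] y [163.7 175.7 192.1]
104 34 x [468.8 488.4 515.8] y [165.  180.6 191.8]
108 24 x [470.7 490.5 515.6] y [176.4 180.7 189. ]
112 30 x [471.3 485.5 514.9] y [173.4 178.6 190.1]
116 24 x [470.3 484.1 514.5] y [168.7 179.6 188.8]
120 34 x [470.6 487.1 514.9] y [167.6 178.7 188. ]
124 30 x [470.  485.8 514.1] y [165.9 175.7 191.1]
128 36 x [470.8 485.4 514.4] y [166.1 178.3 192.5]
132 30 x [470.4 487.  514. ] y [166.2 176.7 190.3]
136 33 x [469.8 484.5 515.9] y [165.9 178.9 192.3]
140 34 x [470.5 487.4 514.6] y [164.2 177.4 187.9]
144 29 x [470.2 484.1 515.1] y [165.5 178.8 189.7]
148 39 x [470.7 483.4 498.9] y [164.2 181.6 203.9]
```

View pics/c5.png

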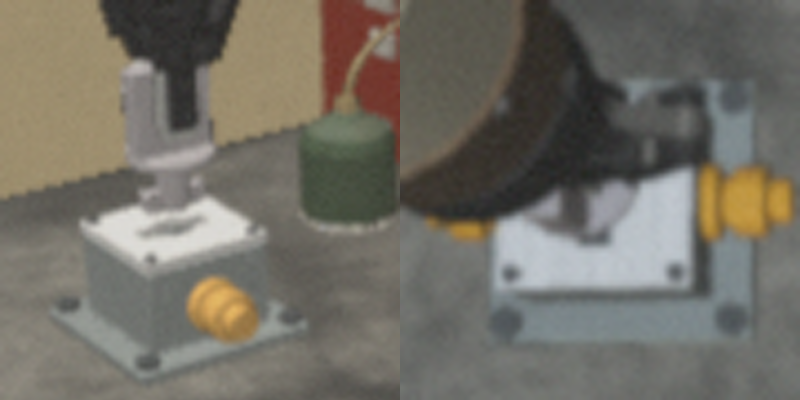

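Key lugs hang ~11 mm above the plate, centred over the slot in both views (scene crop 175,190 over slot 175,228). Lower gently into the slot.

Request:
{"method": "carry_out", "body": {"slide": [[0,-0.0003,0.006],[0,-0.0003,0.01],[0,-0.0003,0.013],[0,-0.0003,0.016],[0,-0.0003,0.019],[0,-0.0003,0.019]], "roll": [0,0,0,0,0,0], "claw": [0.005,0.005,0.005,0.005,0.005,0.005]}}

```text
clock: 8.95
position: [493.9, 189.2, 268.4]
ee_rot: [1.0, 0.008, -0.0, 0.0]
contact_force: [-0.5, 0.8, -0.9]
gripper_width: 13.4
grasp_force: 58.8
```

```bash
python3 -c "
from h import *
st()"
```

```text
t 8.95 tcp [493.9 189.2 268.4] grip [493.8 189.1 113.7] psi 0.9 z [-0. -0. -1.] q [ 0.67  0.37 -0.41 -0.   -0.8   0.91] w 13.4 F [-0.5  0.8 -0.9] T [0.03 0.06 0.01] gf 58.8
```

No contact force: the lugs are in the slot. Continue to the spindle and press.

Request:
{"method": "carry_out", "body": {"slide": [[0,0,0.004],[0,0,0.007],[0,0,0.01],[0,0,0.013],[0,0,0.015],[0,0,0.015]], "roll": [0,0,0,0,0,0], "claw": [0.005,0.005,0.005,0.005,0.005,0.005]}}

```text
clock: 9.7
position: [493.9, 189.3, 254.2]
ee_rot: [1.0, 0.008, 0.0, 0.0]
contact_force: [-2.6, -1.2, 5.7]
gripper_width: 13.3
grasp_force: 60.0
```

```bash
python3 -c "
from h import *
st()"
```

```text
t 9.7 tcp [493.9 189.3 254.2] grip [494.  189.2  99.5] psi 0.92 z [ 0. -0. -1.] q [ 0.67  0.39 -0.42  0.   -0.76  0.91] w 13.3 F [-2.6 -1.2  5.7] T [-0.14  0.85 -0.04] gf 60.0
```

Request:
{"method": "carry_out", "body": {"slide": [[-0.0005,0,0.002],[-0.0005,0,0.004],[-0.0005,0,0.005],[-0.0005,0,0.006],[-0.0005,0,0.006]], "roll": [0,0,0,0,0], "claw": [0.005,0.005,0.005,0.005,0.005]}}

```text
clock: 10.32
position: [493.7, 189.3, 249.4]
ee_rot: [1.0, 0.008, 0.001, 0.0]
contact_force: [-3.1, -1.5, 11.1]
gripper_width: 13.5
grasp_force: 61.0
```

```bash
python3 -c "
from h import *
st()"
```

```text
t 10.32 tcp [493.7 189.3 249.4] grip [493.9 189.3  94.7] psi 0.95 z [ 0.002  0.    -1.   ] q [ 0.67  0.39 -0.43  0.   -0.75  0.91] w 13.5 F [-3.1 -1.5 11.1] T [-0.46  1.19 -0.05] gf 61.0
```

Request:
{"method": "carry_out", "body": {"slide": [[-0.0005,0.0003,0.001],[-0.0005,0.0003,0.002],[-0.0005,0.0003,0.002]], "roll": [0,0,0], "claw": [0.005,0.005,0.005]}}

```text
clock: 10.7
position: [493.5, 189.2, 249.3]
ee_rot: [1.0, 0.009, 0.002, -0.0]
contact_force: [-6.0, -2.3, 20.8]
gripper_width: 13.2
grasp_force: 62.5
```

```bash
python3 -c "
from h import *
st()"
```

```text
t 10.7 tcp [493.5 189.2 249.3] grip [494.  189.3  94.6] psi 1.0 z [ 0.003  0.    -1.   ] q [ 0.67  0.39 -0.43  0.   -0.75  0.91] w 13.2 F [-6.  -2.3 20.8] T [-0.56  2.17  0.03] gf 62.5
```

Bottomed (force rises without travel). Twist clockwise.

Request:
{"method": "carry_out", "body": {"slide": [[0,0,0],[0,0,0],[0,0,0],[0,0,0],[0,0,0],[0,0,0],[0,0,0],[0,0,0]], "roll": [6,14,23,32,41,50,59,68], "claw": [0.005,0.005,0.005,0.005,0.005,0.005,0.005,0.005]}}

```text
clock: 11.7
position: [493.4, 189.1, 249.3]
ee_rot: [0.833, -0.554, 0.001, -0.001]
contact_force: [-7.0, -1.9, 21.6]
gripper_width: 13.6
grasp_force: 62.0
```

```bash
python3 -c "
from h import *
st()"
```

```text
t 11.7 tcp [493.4 189.1 249.3] grip [493.8 189.2  94.6] psi -67.26 z [ 0.003  0.    -1.   ] q [ 0.67  0.39 -0.43  0.   -0.75 -0.28] w 13.6 F [-7.  -1.9 21.6] T [-0.69  2.29  0.1 ] gf 62.0
```

Request:
{"method": "carry_out", "body": {"slide": [[0,0,0],[0,0,0],[0,0,0],[0,0,0],[0,0,0],[0,0,0]], "roll": [8,14,18,21,22,22], "claw": [0.005,0.005,0.005,0.005,0.005,0.005]}}

```text
clock: 12.45
position: [493.2, 189.0, 249.3]
ee_rot: [0.713, -0.701, 0.001, -0.001]
contact_force: [-6.5, -2.6, 22.7]
gripper_width: 13.4
grasp_force: 62.3
```

```bash
python3 - <<'E'
from h import *
st()
out=[]
for n in("scene","top"):
    p=get_image(n);im=p["img"]
    c=im[170:270,225:315] if n=="scene" else im[215:290,190:265]
    out.append(cv2.resize(c,(400,444 if n=="scene" else 400),interpolation=cv2.INTER_CUBIC)[:400])
    if n=="scene":
        W=cloud(p)
        for a in range(62,118,6):
            k=W[np.isfinite(W).all(2)&(W[...,2]>a)&(W[...,2]<a+6)&(np.hypot(W[...,0]-493,W[...,1]-188)<28)]
            if len(k): print(a,len(k),"x",np.round(np.percentile(k[:,0],[1,50,99]),1),"y",np.round(np.percentile(k[:,1],[1,50,99]),1))
cv2.imwrite("pics/c6.png",np.hstack(out)[...,::-1])
E
```

```text
t 12.45 tcp [493.2 189.  249.3] grip [493.5 189.   94.6] psi -88.96 z [ 0.002 -0.    -1.   ] q [ 0.67  0.39 -0.43  0.   -0.75 -0.66] w 13.4 F [-6.5 -2.6 22.7] T [-0.71  2.45  0.15] gf 62.3
62 93 x [469.  484.1 514.2] y [162.5 177.1 204.9]
68 20 x [484.5 488.7 497. ] y [162.  166.  186.4]
74 30 x [478.4 486.7 500. ] y [161.5 167.7 189.9]
80 36 x [472.8 486.6 512. ] y [161.6 175.6 187.3]
86 45 x [472.4 485.9 511.7] y [162.2 175.3 192.7]
92 47 x [472.8 485.8 511.2] y [161.3 177.7 191.9]
98 43 x [472.1 486.7 513.9] y [162.2 178.  191.6]
104 45 x [472.3 486.5 512.1] y [161.9 177.2 193.4]
110 63 x [472.1 494.3 510.3] y [162.5 177.7 198. ]
116 47 x [468.6 501.2 519.4] y [172.1 176.8 199.3]
```

View pics/c6.png

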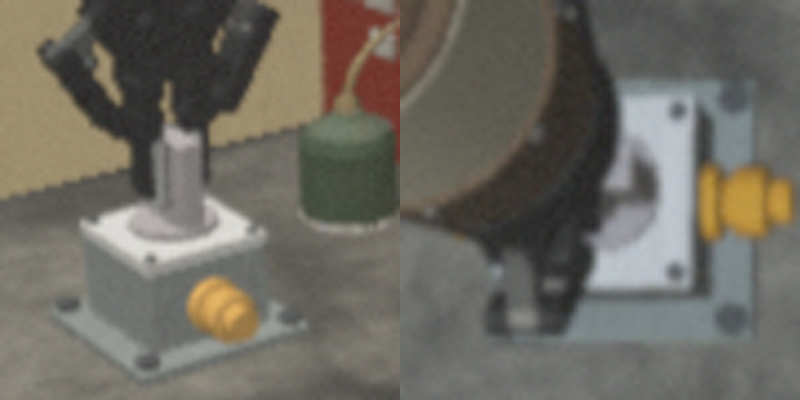

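Key is seated with its collar just on the plate and the bar turned across the slot (crop 180,170). A slight extra twist to the stop, settle, then hand in.

Request:
{"method": "carry_out", "body": {"slide": [[0,0,0],[0,0,0],[0,0,0],[0,0,0],[0,0,0],[0,0,0]], "roll": [1,2,2,2,2,2], "claw": [0.005,0.005,0.005,0.005,0.005,0.005]}}

```text
clock: 13.3
position: [493.1, 189.1, 249.3]
ee_rot: [-0.701, 0.713, -0.001, 0.001]
contact_force: [-7.6, -1.5, 22.9]
gripper_width: 13.7
grasp_force: 62.4
```

```bash
python3 -c "
from h import *
st();print(job_done())"
```

```text
t 13.3 tcp [493.1 189.1 249.3] grip [493.4 189.   94.6] psi -90.91 z [ 0.002 -0.    -1.   ] q [ 0.67  0.39 -0.43  0.   -0.75 -0.69] w 13.7 F [-7.6 -1.5 22.9] T [-0.55  2.6   0.32] gf 62.4
the job is handed in; nothing more can be done
None
```

I handed the job in at 13.3 s with the key still gripped (62 N), pushed to the spindle's bottom stop and turned about 92° clockwise until the torque rose at the stop; the interface returned no verdict.

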